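Jack up the front of a chromatography unit and hold it

ROBOT

A 6-joint arm with a two-finger parallel gripper is mounted at the origin on the work surface. World frame = base frame: x ahead of the robot, y to its left, z up, the work surface at z = 0. Lengths are in m, angles in rad, forces in N, time in s.
With the tool pointing down it reaches from about 0.35 to 0.975 m from the base axis. Payload 4.9 kg.
Tool frame: the origin (TCP) lies on the front face of the gripper's body, between the roots of the fingers; the fingertips stand ctrl.finger_overhang ahead of it and the grasp point (between the pads) lies 54 mm ahead of it (ctrl.finger_overhang is the distance from the TCP to the fingertips, in m); z points along the fingers, y is the line along which they close (so a half turn about z gives the same grasp; the last joint's range is limited). The gripper opens to 85 mm and grips with 20 to 120 N. Pads are 22 mm wide; open, the fingers measure 114 mm over their backs; the gripper's body (76 mm by 85 mm) begins 54 mm behind the grasp point. The pads swing forward as they close: fully open they stand 13 mm farther back than shut.
Start: joints at [-1.342, 0.053, 1.613, -0, 1.476, -0.119], TCP at [0.213, -0.588, 0.304] pointing down, gripper open.
Joint ranges: [-3.01, 3.01], [-1.01, 2.22], [0.06, 2.58], [-1.02, 4.17], [0.09, 2.62], [-3.14, 3.14]. Speed limits (rad/s): [2.57, 2.57, 3.14, 3.14, 3.14, 3.14].

INTERFACE

Orientations are given as a rotation vector (axis times angle).
In Python, from station import ctrl, vision gives the robot as it stands. The module is installed in compiled form; this text tells all that it offers.
- The arm moves only by the tool drive_tool, never from a script. Its argument "rows" is a list of rows, each a list of 2 entries, a list of its own where there are three numbers: the shift along the tool's x, y, z in m, then the turn about the tool's z in rad. A call has 1 to 10 rows; each row shifts and turns the commanded pose from where the row before left it, along the tool's axes as they then stand; what a row does not reach is not made up. A row lasts 1/10 s, in which the tool goes at most 50 mm and 8.59 degrees, less where a joint would pass 70% of its speed; a pose out of reach is approached as far as the arm can. A call with a gripper value outside its range is refused whole. "jaw" is the closure, from 0 (fully open) to 1 (shut), set as the call begins (left out, the last holds). The fingers move at their own pace and stop on an object; "grip_force" is the grip in N (left out, the last holds). Time passes only in rows, so rows that do not move let the fingers close. It gives the time, the measured TCP pose, the force, the opening and the grip force at its end, in the units of the state.
- ctrl.get_obs(): the state, without advancing time (a new reading comes with each control period).
- vision.get_image(name): name is "side" or "top"; returns a dict with "image" (480x640x3 uint8, blue, green, red), "vertical_fov" (degrees; the focal length in pixels is half the picture's height over the tangent of half this angle, whatever the lens; pixels are square), "cx", "cy" (the principal point, pixels), "dist_coeffs" ([k1, k2, p1, p2, k3] as OpenCV has them; the pictures are not rectified), "R" (3x3) and "t" (3): a world point X has camera coordinates R X + t. Camera axes: x right, y down, z forward; pixel columns grow to the right and rows downward; lengths in m; the calibration is good to about 2 mm. A picture is of the moment at which its call begins. There is no depth.
- ctrl.finish_job(): hands the job in; it is judged then, once.
The state is a dict: "t": time; "q": joint angles; "dq": joint speeds; "effort": joint torques, N m; "tool_pos": TCP position; "tool_rot": TCP orientation; "contact_force": force on the tool from outside, world axes, zero at the start; "wrist_torque": the same for the moment, N m; "opening": finger opening in m; "grip_force": force on a finger pad.
Only numpy, scipy, OpenCV 4.12 (cv2) and the standard library are available. Lean on these libraries where they do the work, as an engineer would, in place of code of your own. Each camera call takes 0.05 s, during which the arm holds its last target. There are 200 camera calls.

TASK

Stand the red ratchet jack on the wooden packing block so that its saddle is squarely under the yellow lift mark on the chromatography unit's front tab, then pump the jack's handle until both front feet are at least 12 mm clear of the bench, so that a colleague can slip the rubber pads under them. Finish while still holding the handle down at the bottom of its stroke, since the unit sinks back to the last notch when it is let go; the jack, not the arm, carries the unit. Do not push the unit about and leave the bottle, the beaker and the pads as they are.

Things in the scene. Friction and masses are not known exactly. Their poses are not given: they have to be found in the camera images.
- jack_grip (a point): where to take the red jack (free-standing, 0.9 kg): between its two upright red side plates, grip across their outer faces, 40 mm apart (jack y). They are 65 mm long (x) and reach from 8 to 132 mm above the jack's underside; this point is midway along them, 112 mm above the underside. Axes: z up, +x to the toe and saddle, handle to -x
- jack_base (a point): centre of the underside of the jack's base plate, 155 (x) x 60 (y) x 8 mm; same axes as jack_grip, which lies 10 mm behind it (-x)
- jack_saddle (a point): centre of the top of the jack's black saddle (30 x 30 mm) on the low steel toe in front of the side plates: 69.5 mm ahead (+x) of jack_grip and, with the jack run down, 30 mm above the jack's underside. It rises straight up; the toe ends 15 mm ahead of this point and the side plates begin 37 mm behind it
- handle_grip (a point): on the axis of the pump handle's black rubber grip (22 mm round bar), 165 mm from the pivot; the bar ends 30 mm further out. The handle points to the jack's -x and starts 0.3 rad above level; right down it is 0.3 rad below level, so this point sinks 97 mm in an arc. The pivot is 19 mm behind jack_grip, 96 mm above the jack's underside
- jack_handle (a joint): pump handle, rad: 0 fully up (sprung), 0.60 down at its stop. After 0.07 slack a full stroke lifts the saddle 15 to 16 mm; let fully up (below 0.02) it leaves the saddle on the last 10 mm ratchet notch and the next stroke lifts from there (about 15, 10, 25, 20, 35 mm). Pressing at handle_grip takes 2 to 5 N unloaded, 8 to 18 N with the unit's load; over 25 N is useless
- lift_mark (a point): centre of the round yellow mark (26 mm) on top of the white tab at the foot of the unit's front. Tab: 6 mm plate, 60 mm wide, underside 63 mm above the bench (8 mm over the run-down jack's saddle on the block), from 20 mm in front of the mark to the frame 34 mm behind it. Axes: z up, +x into the unit, so a jack set square has the same yaw
- foot_a (a point): underside of one front foot of the unit (40 mm rubber disc), at bench height at the start; 64 mm behind the mark, 145 mm to its left (unit's +y). The unit pivots on its rear feet: a front foot rises about 0.8 times as much as the tab
- foot_b (a point): underside of the other front foot, 145 mm to the right of the mark
- unit: dark grey chromatography unit with a round fraction-collector drum on top, on a white steel frame with four feet; 360 x 340 x 460 mm, about 10 kg, standing free. Origin on the bench under its middle, 214 mm behind the mark; +x from its front to its back, z up
- block: hardwood packing block, 190 (x) x 76 (y) x 25 mm (z), lying loose on the bench under the tab with its length along the unit's x; origin at the centre of its underside
- bottle_a: glass bottle with a blue cap, 80 mm across, 165 mm tall; origin under its base. A bystander
- beaker: glass beaker, 72 mm across, 95 mm tall; origin under its base. A bystander
- pad_a: black rubber pad, a 50 mm disc 12 mm thick, lying on the bench for later; origin under it. A bystander
- pad_b: the second rubber pad, alike. A bystander
Things that resemble listed ones, but are neither listed nor needed, are in the scene too. Several things look just like the block: the one meant starts farthest to the robot's right.

How it is judged:
By the outcome, as a careful person would: the job done as asked, in the order asked, and still so for the second after the job is handed in, while the arm keeps its last pose, push and grip.
It also fails if it takes over 58 s, if anything falls off the work surface, if the arm or the gripper's body presses on something with over 40 N, if the wrist force passes 120 N, or if a joint passes its speed limit or range.

## Working session

There is one attempt and no reset: what is moved stays moved. The work goes in short steps, Python scripts to look and compute and a tool call to move; the robot and the scene stay as the last step left them, time stands still between calls to the robot, and variables do not carry over. Pictures are saved under pics/ and viewed, at most 10 in all, crops included, and the job is handed in when it is done.

Besides the shell and the picture viewer there is one more tool, called after "Emit:" as name(argument=value, ...) on one line, values as JSON. drive_tool: Moves the arm, as the interface text tells. Its arguments: {"type":"object","properties":{"rows":{"type":"array","items":{"type":"array"}},"jaw":{"type":"number"},"grip_force":{"type":"number"}},"required":["rows"]}

```bash
mkdir -p pics
cat > h.py <<'E'
import numpy as np, cv2
from station import ctrl, vision
from scipy.spatial.transform import Rotation as Ro
def snap(n,f):
    d=vision.get_image(n); cv2.imwrite('pics/'+f,d['image']); 
    import pickle; pickle.dump(d,open('pics/'+f+'.pkl','wb')); return d
def load(f):
    import pickle; return pickle.load(open('pics/'+f+'.pkl','rb'))
def K(d):
    f=240/np.tan(np.radians(d['vertical_fov'])/2); return np.array([[f,0,d['cx']],[0,f,d['cy']],[0,0,1.]])
def ray(d,p):
    u=cv2.undistortPoints(np.array([[p]],float),K(d),np.array(d['dist_coeffs'],float))[0,0]
    R=np.array(d['R']);c=-R.T@np.array(d['t']); return c,R.T@np.array([u[0],u[1],1])
def atz(d,p,z):
    c,r=ray(d,p); return c+r*(z-c[2])/r[2]
def proj(d,X):
    return cv2.projectPoints(np.atleast_2d(np.array(X,float)),cv2.Rodrigues(np.array(d['R'],float))[0],np.array(d['t'],float),K(d),np.array(d['dist_coeffs'],float))[0][:,0]
E
python3 - <<'E'
from h import *
for n in('side','top'):
    d=snap(n,n+'0.png'); R=np.array(d['R']);print(n,d['vertical_fov'],-R.T@np.array(d['t']),R[2])
o=ctrl.get_obs();print(o['tool_pos'],o['tool_rot'],o['t'],ctrl.finger_overhang,o['opening'])
E
```

```text
side 45.16805817442545 [ 0.34906657 -1.29227592  1.11415563] [ 0.1032105   0.76365354 -0.6373232 ]
top 44.83602332093844 [ 0.32708989 -0.0537264   1.33505507] [ 0.14315101 -0.0131977  -0.98961286]
[ 0.21290779 -0.58715941  0.30280736] [-3.09240464e+00 -5.43196731e-01  1.91941550e-04] 0.1 0.0726 0.08537260451403356
```

View pics/side0.png

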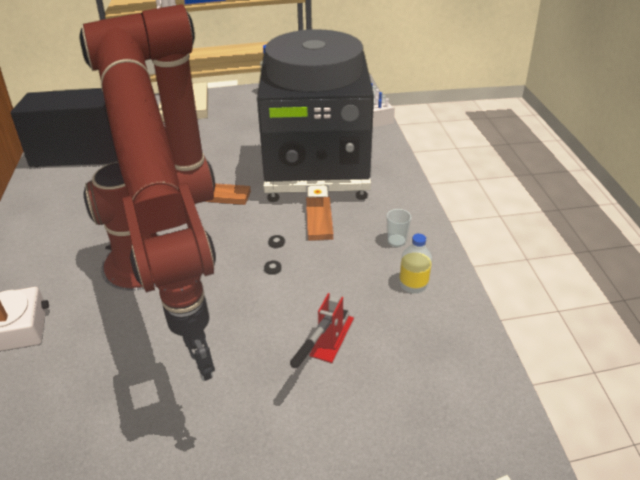

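View pics/top0.png

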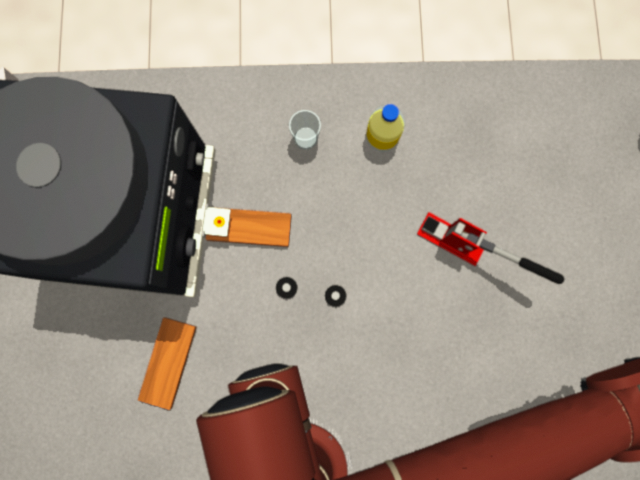

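The side view shows the unit at the far end with its yellow mark at (318,191), the block under the tab at (319,220) and the jack at (330,330). In the top view the mark is at (219,222), the block at (260,228), the saddle at (433,228) and the handle grip near (540,270). I'll zoom in on both.

Run:
```python
from h import *
d=load('top0.png');im=d['image']
a=cv2.resize(im[195:295,405:575],None,fx=4.6,fy=4.6,interpolation=cv2.INTER_CUBIC)[:300*2]
b=cv2.resize(im[190:265,190:310],None,fx=4,fy=4,interpolation=cv2.INTER_CUBIC)
s=load('side0.png')['image']
a=cv2.resize(im[200:290,410:570],(640,360),interpolation=cv2.INTER_CUBIC)  # x4
b=cv2.resize(im[200:260,195:300],(420,240),interpolation=cv2.INTER_CUBIC) # x4
c=cv2.resize(s[175:235,290:350],(240,240),interpolation=cv2.INTER_CUBIC)
out=np.zeros((600,700,3),np.uint8);out[:360,:640]=a;out[360:,:420]=b;out[360:,430:670]=c
cv2.imwrite('pics/z0.png',out)
hsv=cv2.cvtColor(im,cv2.COLOR_BGR2HSV)
m=cv2.inRange(hsv,(20,150,150),(35,255,255))[205:240,200:240]
ys,xs=np.nonzero(m);print('mark px',xs.mean()+200,ys.mean()+205,len(xs)); print(atz(d,(xs.mean()+200,ys.mean()+205),.069))
d2=load('side0.png');print(atz(d2,(318,191),.069))
for p in[(228,210),(291,213),(288,246),(168,363)]:print('block',atz(d,p,.025))
```

```text
mark px 218.986301369863 221.2876712328767 73
[0.55199399 0.16115324 0.069     ]
[0.55503938 0.16430917 0.069     ]
block [0.58549689 0.14789052 0.025     ]
block [0.57458802 0.00367979 0.025     ]
block [0.49863603 0.01200882 0.025     ]
block [0.24433654 0.28332427 0.025     ]
```

View pics/z0.png

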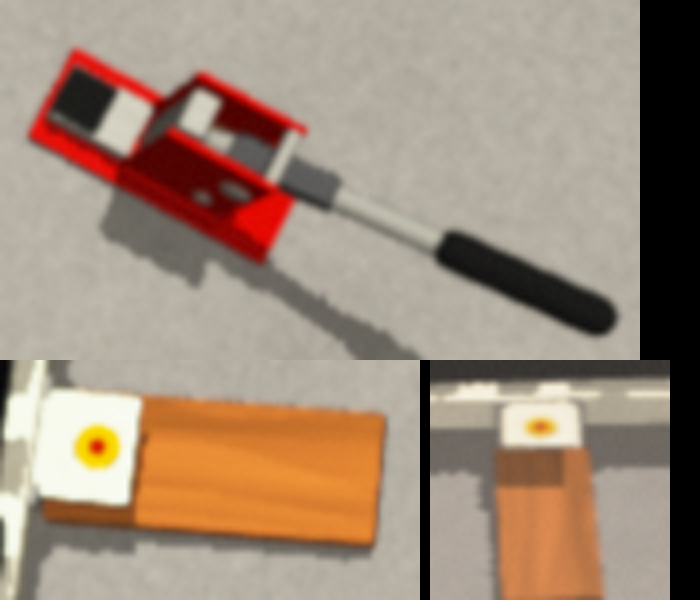

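The zoom shows the jack's base corners (crop/4 gives about (428.7,212), (417.5,234.2) and (476.2,265.5)), its saddle at (431,225), and the block lying under the tab almost in line with the unit. Next come poses.

```bash
cat >> h.py <<'E'
def fit(d,P,px,g,z=0.):
    """planar pose (x,y,yaw) from local points P (n,3) and pixels"""
    from scipy.optimize import least_squares
    P=np.array(P,float);px=np.array(px,float)
    def w(v): 
        c,s=np.cos(v[2]),np.sin(v[2]); return np.c_[v[0]+c*P[:,0]-s*P[:,1],v[1]+s*P[:,0]+c*P[:,1],P[:,2]+z]
    r=least_squares(lambda v:(proj(d,w(v))-px).ravel()*[1],g,x_scale=[.01,.01,.05])
    return r.x,np.abs(r.fun).max(),w(r.x)
E
python3 - <<'E'
from h import *
d=load('top0.png')
J=lambda x,y:(410+x/4-.4,200+y/4-.4); B=lambda x,y:(195+x/4-.4,200+(y-360)/4-.4)
# jack, base frame
P=[(.0775,.03,.008),(.0775,-.03,.008),(-.0775,.03,.008),(.0595,0,.03)]
# orientation: world right(+col) = -y ; toe to left
px=[J(30,137),J(75,48),J(265,262),J(85,100)]
for k in range(2):
    r=fit(d,P,px,(.5,-.35,1.2));print('jack base',r[0],r[1]); 
    px[0],px[1]=px[1],px[0]; P[2]=(-.0775,-.03,.008)
    
print([atz(d,J(*p),.008).round(3) for p in[(75,48),(30,137),(265,262)]],atz(d,J(85,100),.03))
# tab, frame=mark: front edge x=-.02, y +-.03
P=[(-.02,-.03,.069),(-.02,.03,.069),(0,0,.069)]
print([atz(d,B(*p),.069).round(4) for p in[(47,392),(142,398),(133,507),(35,500)]])
print([atz(d,B(*p),.025).round(4) for p in[(385,415),(373,547),(43,520),(143,397)]])
c=lambda p,q:print(np.arctan2(*(q-p)[1::-1]))
p=[atz(d,(212,147),.069),atz(d,(193,296),.069)];print(p);c(p[1],p[0])
o=ctrl.get_obs();print(Ro.from_rotvec(o['tool_rot']).as_matrix().round(3))
for e in [(615,315)]:
  print('handle tip',atz(d,J(*e),.096+.195*np.sin(.3)))
E
```

```text
jack base [ 0.50866837 -0.36699981  1.04957689] 0.5091958360022772
jack base [ 0.48704122 -0.34717219  0.61104406] 20.277591837944783
[array([ 0.573, -0.315,  0.008]), array([ 0.521, -0.286,  0.008]), array([ 0.445, -0.418,  0.008])] [ 0.53834868 -0.31479968  0.03      ]
[array([0.5836, 0.1892, 0.069 ]), array([0.5787, 0.1365, 0.069 ]), array([0.5178, 0.1417, 0.069 ]), array([0.5232, 0.1957, 0.069 ])]
[array([0.5738, 0.004 , 0.025 ]), array([0.4978, 0.0124, 0.025 ]), array([0.5184, 0.1998, 0.025 ]), array([0.588 , 0.1425, 0.025 ])]
[array([0.7223932 , 0.17686531, 0.069     ]), array([0.38900202, 0.21820293, 0.069     ])]
-0.12336172156331553
[[ 0.94   0.341 -0.   ]
 [ 0.341 -0.94   0.002]
 [ 0.    -0.002 -1.   ]]
handle tip [ 0.39905613 -0.55917355  0.15362644]
```

```bash
cat >> h.py <<'E'
def rows(tp,tyaw,n,start=None):
    """n rows from current (or start=(pos,yaw)) TCP to target; tool down"""
    if start is None:
        o=ctrl.get_obs();p=np.array(o['tool_pos']);M=Ro.from_rotvec(o['tool_rot']).as_matrix();y=np.arctan2(M[1,0],M[0,0])
    else: p,y=np.array(start[0],float),start[1]
    tp=np.array(tp,float);out=[]
    for k in range(n):
        f=1/(n-k); dp=(tp-p)*f; dy=((tyaw-y+np.pi)%(2*np.pi)-np.pi)*f
        c,s=np.cos(y),np.sin(y)
        r=[round(c*dp[0]+s*dp[1],4),round(s*dp[0]-c*dp[1],4),round(-dp[2],4)];a=round(-dy,3)
        out.append([r,a]); p=p+[c*r[0]+s*r[1],s*r[0]-c*r[1],-r[2]]; y-=a
    print(str(out).replace(' ','')); return p,y
E
python3 - <<'E'
from h import *
q=rows((.504,-.3755,.26),1.05,10)
rows((.504,-.3755,.166),1.05,4,q)
E
```

```text
[[[np.float64(0.0346),np.float64(-0.01),np.float64(0.0043)],np.float64(-0.07)],[[np.float64(0.0352),np.float64(-0.0075),np.float64(0.0043)],np.float64(-0.07)],[[np.float64(0.0356),np.float64(-0.0051),np.float64(0.0043)],np.float64(-0.07)],[[np.float64(0.0359),np.float64(-0.0025),np.float64(0.0043)],np.float64(-0.07)],[[np.float64(0.036),np.float64(-0.0),np.float64(0.0043)],np.float64(-0.07)],[[np.float64(0.0359),np.float64(0.0025),np.float64(0.0043)],np.float64(-0.07)],[[np.float64(0.0356),np.float64(0.005),np.float64(0.0043)],np.float64(-0.071)],[[np.float64(0.0352),np.float64(0.0075),np.float64(0.0042)],np.float64(-0.07)],[[np.float64(0.0346),np.float64(0.0099),np.float64(0.0043)],np.float64(-0.071)],[[np.float64(0.0339),np.float64(0.0124),np.float64(0.0042)],np.float64(-0.07)]]
[[[np.float64(-0.0),np.float64(-0.0),np.float64(0.0235)],np.float64(-0.0)],[[np.float64(-0.0),np.float64(-0.0),np.float64(0.0235)],np.float64(-0.0)],[[np.float64(-0.0),np.float64(-0.0),np.float64(0.0235)],np.float64(-0.0)],[[np.float64(-0.0),np.float64(-0.0),np.float64(0.0235)],np.float64(-0.0)]]
```

Emit:
drive_tool(rows=[[[0.0346,-0.01,0.0043],-0.07],[[0.0352,-0.0075,0.0043],-0.07],[[0.0356,-0.005,0.0043],-0.07],[[0.0359,-0.0025,0.0043],-0.07],[[0.036,0,0.0043],-0.07],[[0.0359,0.0025,0.0043],-0.07],[[0.0356,0.005,0.0043],-0.07],[[0.0352,0.0075,0.0043],-0.07],[[0.0346,0.01,0.0043],-0.07],[[0.0339,0.0124,0.0043],-0.07]], jaw=0, grip_force=80)

```text
t: 1.1
tool_pos: [0.5053, -0.3749, 0.2601]
tool_rot: [-2.717, -1.575, 0.0]
contact_force: [-0.2, -0.1, 0.5]
opening: 0.0854
grip_force: 0.0
```

```bash
sed -i "s/r=\[round(c\*/r=[float(v) for v in (round(c*/; s/round(-dp\[2\],4)\];a=round(-dy,3)/round(-dp[2],4))];a=float(round(-dy,3))/" h.py
python3 - <<'E'
from h import *
d=snap('side','s1.png');t=snap('top','t1.png')
o=ctrl.get_obs();print(o['tool_pos'],Ro.from_rotvec(o['tool_rot']).as_matrix()[:2,0])
out=np.zeros((480,800,3),np.uint8);a=cv2.resize(d['image'][220:380,260:393],(400,480));b=cv2.resize(t['image'][180:300,400:500],(400,480));out[:,:400]=a;out[:,400:]=b
cv2.imwrite('pics/z1.png',out)
rows((.504,-.3755,.166),1.05,4)
E
```

```text
[ 0.50653422 -0.37317236  0.25934009] [0.49487187 0.86896409]
[[[-0.0008,-0.0003,0.0233],0.001],[[-0.0008,-0.0002,0.0233],0.001],[[-0.0008,-0.0003,0.0234],0.001],[[-0.0009,-0.0002,0.0233],0.0]]
```

View pics/z1.png

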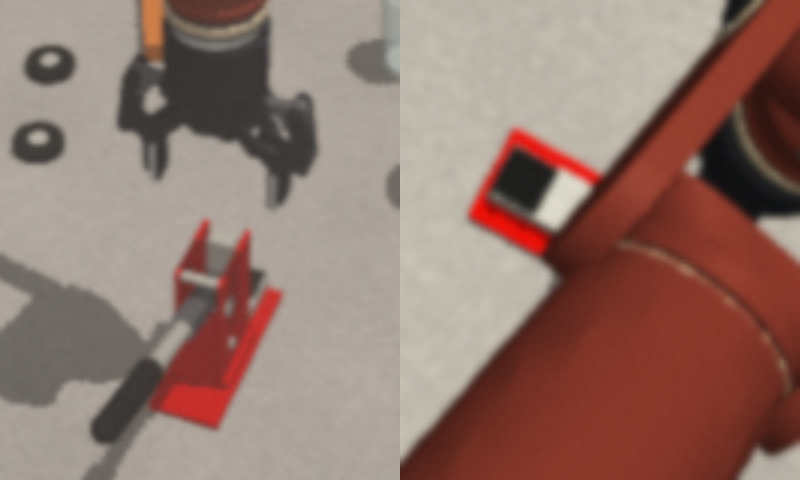

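The gripper hangs open above the side plates (crop about (210,110), plates at (215,270)) and is lined up with them, so I'm going down to grip.

Emit:
drive_tool(rows=[[[-0.001,0,0.0235],0],[[-0.001,0,0.0235],0],[[0,0,0.0235],0],[[0,0,0.023],0],[[0,0,0],0]])

```text
t: 1.7
tool_pos: [0.5009, -0.3766, 0.1627]
tool_rot: [-2.714, -1.566, 0.004]
contact_force: [0.8, 1.2, -0.0]
opening: 0.0855
grip_force: 0.0
```

Emit:
drive_tool(rows=[[[0,0,0],0],[[0,0,0],0],[[0,0,0],0],[[0,0,0],0],[[0,0,0],0],[[0,0,0],0],[[0,0,0],0],[[0,0,0],0]], jaw=1, grip_force=100)

```text
t: 2.5
tool_pos: [0.5033, -0.3782, 0.1697]
tool_rot: [2.72, 1.571, -0.001]
contact_force: [-4.1, 2.0, 6.2]
opening: 0.0392
grip_force: 100.7
```

Run:
```python
from h import *
o=ctrl.get_obs();print(o['tool_pos'],Ro.from_rotvec(o['tool_rot']).as_matrix()[:2,0],o['contact_force'],o['opening'],o['grip_force'])
```

```text
[ 0.50334773 -0.37824841  0.16966144] [0.49946159 0.86633555] [-4.1392783   1.96131747  6.18598676] 0.03921006351568177 100.73689341545105
```

Emit:
drive_tool(rows=[[[0,0,-0.005],0],[[0,0,-0.01],0],[[0,0,-0.015],0],[[0,0,-0.015],0],[[0,0,-0.01],0],[[0,0,0],0],[[0,0,0],0]])

```text
t: 3.2
tool_pos: [0.5035, -0.378, 0.2229]
tool_rot: [2.72, 1.571, 0.0]
contact_force: [0.6, 1.0, -9.7]
opening: 0.0387
grip_force: 101.8
```

Run:
```python
from h import *
d=snap('side','s2.png');t=snap('top','t2.png')
o=ctrl.get_obs();print(o['tool_pos'],Ro.from_rotvec(o['tool_rot']).as_matrix()[:2,0],o['contact_force'],o['opening'])
out=np.zeros((480,800,3),np.uint8);a=cv2.resize(d['image'][240:370,270:378],(400,480),interpolation=2);b=cv2.resize(t['image'][180:300,400:500],(400,480),interpolation=2);out[:,:400]=a;out[:,400:]=b
cv2.imwrite('pics/z2.png',out)
```

```text
[ 0.50295268 -0.37749607  0.22138734] [0.49951833 0.86630321] [-1.05447975  0.84330939 -8.58757371] 0.03906109914563294
```

View pics/z2.png

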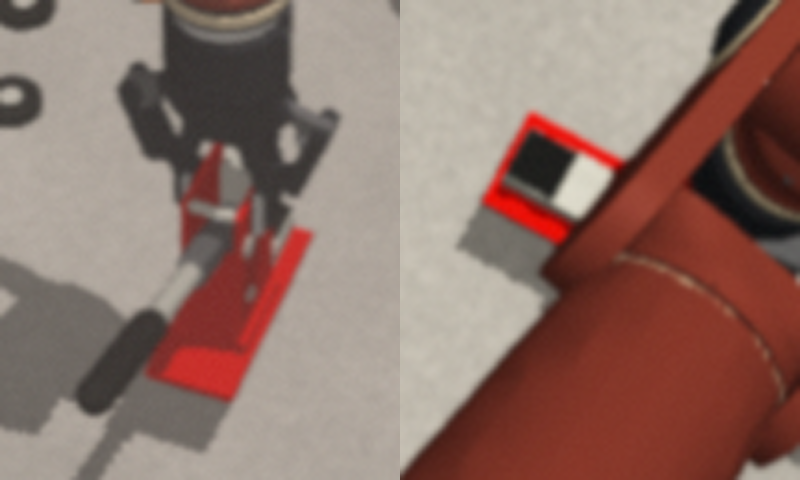

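Both views show the jack lifted clear and hanging about level, with its saddle at (435,221) in the top image and the rear base edge at (310,341) to (333,349) in the side image. I'll fit its pose relative to the tool.

```bash
cat >> h.py <<'E'
def fit6(obs,g,prior):
    """obs: list of (cam dict, local pt, pixel); v=[x,y,z,yaw,pitch,roll] with weak prior sigmas"""
    from scipy.optimize import least_squares
    g=np.array(g,float)
    def w(v,P): return Ro.from_euler('ZYX',v[3:]).apply(P)+v[:3]
    def f(v): return np.r_[np.concatenate([(proj(d,w(v,np.array(P)))[0]-p)/.5 for d,P,p in obs]),(v-g)/prior]
    r=least_squares(f,g,x_scale=[.01,.01,.01,.05,.05,.05]);return r.x,(r.fun[:2*len(obs)]*.5).reshape(-1,2).round(2)
E
python3 - <<'E'
from h import *
d=load('s2.png');t=load('t2.png')
S=lambda x,y:np.array((270+x*.27-.4,240+y*.2708-.4));T=lambda x,y:np.array((400+(x-400)/4-.4,180+y/4-.4))
obs=[(t,(.0775,-.03,.008),T(530,112)),(t,(.0775,.03,.008),T(483,203)),(t,(.0595,0,.03),T(540,163)),
(d,(-.0775,.03,.008),S(148,372)),(d,(-.0775,-.03,.008),S(232,402)),(d,(.0775,-.03,.008),S(312,232))]
o=ctrl.get_obs();p=o['tool_pos']
v,r=fit6(obs,(.509,-.367,.055,1.05,0,0),np.array([1,1,1,1,1,.02]));print(v,r.tolist())
print('tool-base',p-v[:3])
E
```

```text
[ 0.50860344 -0.36590807  0.05154264  1.05114655  0.00180142  0.01350502] [[-0.2, -0.46], [-0.38, 0.02], [0.52, 0.31], [-0.75, 0.43], [0.54, -0.54], [0.1, 0.19]]
tool-base [-0.00565076 -0.011588    0.1698447 ]
```

Run:
```python
from h import *
t=load('top0.png');d=load('side0.png')
for p in[(286,288),(335,296)]:print('pad',atz(t,p,.012))
def cen(dd,x0,x1,y0,y1):
    h=cv2.cvtColor(dd['image'],cv2.COLOR_BGR2HSV)[y0:y1,x0:x1]
    m=cv2.inRange(h,(0,110,120),(35,255,255)); n,l,s,c=cv2.connectedComponentsWithStats(m)
    return [(c[i]+(x0,y0),s[i][4],s[i][:4].tolist()) for i in range(1,n) if s[i][4]>8]
a=cen(t,208,229,211,234);b=cen(d,309,328,186,196);print(a,b)
for q in a:print(atz(t,q[0],.069))
for q in b:print(atz(d,q[0],.069))
u=np.array([np.cos(1.455),np.sin(1.455)])
m=np.array([.5525,.162]);
pre=m-u*.1315;print(pre,m-u*.0715)
q=rows((.504,-.23,.223),1.2,4); q=rows((*pre,.223),1.455,8,q)
print(q);rows((*pre,.1985),1.455,3,q)
```

```text
pad [0.40436167 0.01909387 0.012     ]
pad [ 0.38319443 -0.09153312  0.012     ]
[(array([218.87755102, 221.2244898 ]), np.int32(98), [6, 5, 11, 11])] [(array([317.12, 191.44]), np.int32(25), [5, 4, 7, 4])]
[0.55214219 0.16139362 0.069     ]
[0.55197784 0.16244242 0.069     ]
[0.53730679 0.03138064] [0.54423905 0.09097883]
[[[0.0321,-0.0182,-0.0004],-0.038],[[0.0327,-0.017,-0.0004],-0.038],[[0.0334,-0.0157,-0.0004],-0.038],[[0.0339,-0.0144,-0.0004],-0.038]]
[[[0.032,-0.008,-0.0],-0.032],[[0.0322,-0.0069,-0.0],-0.032],[[0.0324,-0.0059,-0.0],-0.032],[[0.0326,-0.0049,-0.0],-0.032],[[0.0327,-0.0038,-0.0],-0.032],[[0.0328,-0.0028,-0.0],-0.032],[[0.0329,-0.0017,-0.0],-0.032],[[0.0329,-0.0007,-0.0],-0.031]]
(array([0.5372644 , 0.03138833, 0.22298734]), np.float64(1.4547535924836021))
[[[-0.0,0.0,0.0082],-0.0],[[-0.0,0.0,0.0081],-0.0],[[-0.0,0.0,0.0082],-0.0]]
```

Emit:
drive_tool(rows=[[[0.008,-0.0045,0],-0.01],[[0.016,-0.009,0],-0.019],[[0.0163,-0.0086,0],-0.019],[[0.0165,-0.0083,0],-0.019],[[0.0167,-0.0079,0],-0.019],[[0.0168,-0.0076,0],-0.019],[[0.017,-0.0072,0],-0.019],[[0.0171,-0.0068,0],-0.019],[[0.016,-0.004,0],-0.016],[[0.016,-0.0038,0],-0.016]])

```text
t: 4.3
tool_pos: [0.5095, -0.2056, 0.2225]
tool_rot: [2.571, 1.805, 0.0]
contact_force: [-0.8, -0.2, -9.5]
opening: 0.0386
grip_force: 101.9
```

Emit:
drive_tool(rows=[[[0.016,-0.0036,0],-0.016],[[0.0161,-0.0033,0],-0.016],[[0.0162,-0.003,0],-0.016],[[0.0162,-0.0028,0],-0.016],[[0.0163,-0.0025,0],-0.016],[[0.0163,-0.0022,0],-0.016],[[0.0164,-0.002,0],-0.016],[[0.0164,-0.0016,0],-0.016],[[0.0164,-0.0013,0],-0.016],[[0.0164,-0.001,0],-0.016]])

```text
t: 5.3
tool_pos: [0.5313, -0.0426, 0.2224]
tool_rot: [-2.419, -2.005, -0.0]
contact_force: [0.0, 0.6, -8.4]
opening: 0.0393
grip_force: 102.1
```

Run:
```python
from h import *
u=np.array([np.cos(1.455),np.sin(1.455)]);m=np.array([.552,.162])
print(ctrl.get_obs()['t'],ctrl.get_obs()['tool_pos'])
rows((*(m-u*.1315),.1985),1.455,10)
```

```text
5.3 [ 0.53134635 -0.04256359  0.22236381]
[[[0.0074,-0.0008,0.0024],-0.007],[[0.0074,-0.0008,0.0024],-0.007],[[0.0074,-0.0007,0.0024],-0.007],[[0.0074,-0.0007,0.0024],-0.007],[[0.0074,-0.0006,0.0024],-0.007],[[0.0074,-0.0006,0.0024],-0.007],[[0.0074,-0.0005,0.0024],-0.007],[[0.0074,-0.0005,0.0024],-0.007],[[0.0073,-0.0004,0.0023],-0.007],[[0.0074,-0.0004,0.0024],-0.008]]
```

Emit:
drive_tool(rows=[[[0.0105,-0.001,0],-0.009],[[0.0105,-0.001,0],-0.009],[[0.0105,-0.0009,0],-0.009],[[0.0105,-0.0008,0.002],-0.009],[[0.0105,-0.0008,0.004],-0.009],[[0.0105,-0.0007,0.006],-0.009],[[0.0105,-0.0007,0.006],-0.009],[[0,0,0.006],-0.007],[[0,0,0],0],[[0,0,0],0]])

```text
t: 6.3
tool_pos: [0.5371, 0.0293, 0.1979]
tool_rot: [-2.349, -2.086, 0.001]
contact_force: [1.0, 0.7, -8.5]
opening: 0.0388
grip_force: 101.5
```

Run:
```python
from h import *
d=snap('side','s3.png');t=snap('top','t3.png')
o=ctrl.get_obs();M=Ro.from_rotvec(o['tool_rot']).as_matrix();print(o['t'],o['tool_pos'],np.arctan2(M[1,0],M[0,0]),o['contact_force'],o['opening'])
out=np.zeros((480,800,3),np.uint8);a=cv2.resize(d['image'][170:290,280:380],(400,480),interpolation=2);b=cv2.resize(t['image'][170:290,190:290],(400,480),interpolation=2);out[:,:400]=a;out[:,400:]=b
cv2.imwrite('pics/z3.png',out)
```

```text
6.4 [0.53750878 0.02913283 0.19875112] 1.4521738801332638 [ 0.48559217  0.21978577 -8.9980921 ] 0.03899975749770067
```

View pics/z3.png

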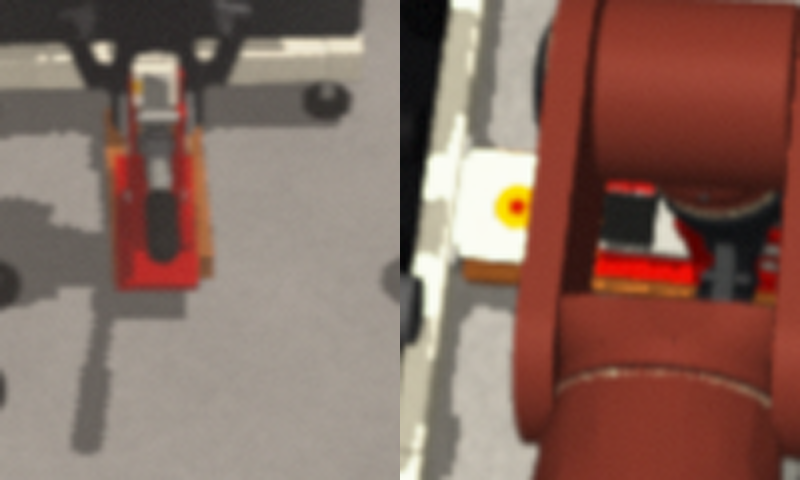

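The side view shows the jack hovering over the block, with its rear base corners at (309,242) and (329,242) and the block's right rear corner at (333,239.5). In the top view the saddle's rear edge is at (254,219–232), short of the tab. I'll check the lateral offset against a prediction.

Run:
```python
from h import *
d=load('s3.png');t=load('t3.png')
S=lambda x,y:np.array((280+x/4-.4,170+y/4-.4));T=lambda x,y:np.array((190+(x-400)/4-.4,170+y/4-.4))
o=ctrl.get_obs();p=np.array(o['tool_pos']);zb=p[2]-.1697
print('rear corners',atz(d,S(118,288),zb+.004),atz(d,S(197,290),zb+.004))
print('saddle rear',atz(t,T(657,197),zb+.03),atz(t,T(655,250),zb+.03))
print('block',atz(d,S(212,278),.025),atz(t,T(594,290),.025), atz(t,T(462,278),.025),'mark',atz(t,T(516,207),.069))
u=np.array([np.cos(1.452),np.sin(1.452)]);n=np.array([-u[1],u[0]]);b=p[:2]+.0129*u
print('expected rear',b-.0775*u+.03*n,b-.0775*u-.03*n,'saddle rear',b+u*.0445+n*.015,b+u*.0445-n*.015)
print('block line lateral rel mark, near right corner:',[(np.array(q)-[.552,.162])@np.c_[u,n] for q in [(.5738,.004),(.4978,.0124),(.5184,.1998)]])
```

```text
rear corners [ 0.49875252 -0.03033311  0.03305112] [ 0.55465806 -0.04214999  0.03305112]
saddle rear [0.55715255 0.08512803 0.05905112] [0.52733804 0.08655534 0.05905112]
block [ 0.56923058 -0.0213587   0.025     ] [0.51062613 0.12522037 0.025     ] [0.51954013 0.20037507 0.025     ] mark [0.55187766 0.16200822 0.069     ]
expected rear [ 0.50006402 -0.03145635] [ 0.55964114 -0.03856738] saddle rear [0.52941739 0.08790604] [0.55920595 0.08435052]
block line lateral rel mark, near right corner: [array([-0.15430274, -0.04037206]), array([-0.15496925,  0.03608784]), array([0.03355141, 0.03784313])]
```

Run:
```python
from h import *
rows((.5456,.0901,.1985),1.455,8)
```

```text
[[[0.0077,0.0001,0.0],-0.0],[[0.0077,0.0001,0.0],-0.0],[[0.0077,0.0001,0.0],-0.0],[[0.0077,0.0001,0.0001],-0.001],[[0.0077,0.0001,0.0],-0.0],[[0.0077,0.0001,0.0001],-0.001],[[0.0076,0.0001,0.0],-0.0],[[0.0077,0.0002,0.0001],-0.001]]
```

Emit:
drive_tool(rows=[[[0.0077,0.0001,0],0],[[0.0077,0.0001,0],0],[[0.0077,0.0001,0],-0.001],[[0.0077,0.0001,0],0],[[0.0077,0.0001,0],-0.001],[[0.0077,0.0001,0],0],[[0.0077,0.0001,0],-0.001],[[0.0077,0.0001,0],0],[[0,0,0],0],[[0,0,0],0]])

```text
t: 7.4
tool_pos: [0.5452, 0.0907, 0.1984]
tool_rot: [2.345, 2.09, -0.001]
contact_force: [0.1, -0.8, -9.6]
opening: 0.039
grip_force: 101.8
```

Run:
```python
from h import *
d=snap('side','s4.png');t=snap('top','t4.png')
o=ctrl.get_obs();M=Ro.from_rotvec(o['tool_rot']).as_matrix();print(o['t'],o['tool_pos'],np.arctan2(M[1,0],M[0,0]),o['contact_force'],o['opening'])
out=np.zeros((480,800,3),np.uint8);a=cv2.resize(d['image'][160:280,270:370],(400,480),interpolation=2);b=cv2.resize(t['image'][170:290,190:290],(400,480),interpolation=2);out[:,:400]=a;out[:,400:]=b
cv2.imwrite('pics/z4.png',out)
```

```text
7.5 [0.54520098 0.09045063 0.19836224] 1.4556326577748262 [-0.1012366  -0.22891128 -8.74025339] 0.03908755452658087
```

View pics/z4.png

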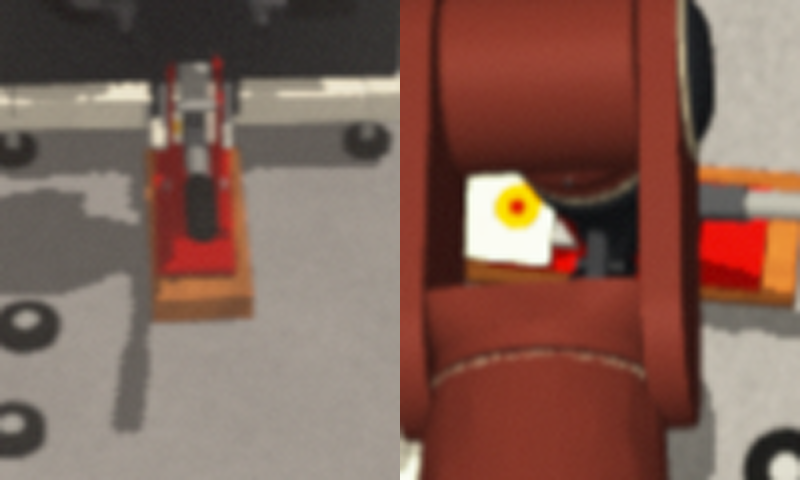

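The side view shows the jack centred over the block, with base corners at (310,228) and (329,228) and about equal margins. The top view shows the saddle under the tab and the mark still at (219,222). Now I'll set it down and let go.

Emit:
drive_tool(rows=[[[0,0,0.001],0],[[0,0,0.001],0],[[0,0,0.001],0],[[0,0,0.001],0],[[0,0,0],0],[[0,0,0],0]])

```text
t: 8.1
tool_pos: [0.5453, 0.0906, 0.1947]
tool_rot: [2.345, 2.09, -0.0]
contact_force: [-0.7, 0.8, -5.2]
opening: 0.0392
grip_force: 102.2
```

Run:
```python
from h import *
d=load('s4.png');S=lambda x,y:np.array((270+x/4-.4,160+y/4-.4))
a=atz(d,S(162,274),.0287);b=atz(d,S(236,277),.0287);m=(a+b)/2;u=np.array([np.cos(1.455),np.sin(1.455)]);n=np.array([-u[1],u[0]])
q=m[:2]+u*.137;print(a,b,'saddle',q,'rel mark',(q-[.552,.162])@np.c_[u,n])
```

```text
[0.51094551 0.03581647 0.0287    ] [0.56478721 0.02296315 0.0287    ] saddle [0.55369503 0.16547233] rel mark [ 0.00364492 -0.00128249]
```

Emit:
drive_tool(rows=[[[0,0,0.0008],0],[[0,0,0],0]])

```text
t: 8.3
tool_pos: [0.5453, 0.0907, 0.1947]
tool_rot: [2.345, 2.09, -0.0]
contact_force: [-5.3, -1.4, 0.2]
opening: 0.0385
grip_force: 102.9
```

Emit:
drive_tool(rows=[[[0,0,0],0],[[0,0,0],0],[[0,0,0],0],[[0,0,0],0],[[0,0,0],0],[[0,0,0],0],[[0,0,-0.01],0],[[0,0,-0.03],0],[[0,0,-0.035],0],[[-0.02,0,-0.035],0]], jaw=0)

```text
t: 9.3
tool_pos: [0.5428, 0.0718, 0.3054]
tool_rot: [-2.342, -2.093, -0.001]
contact_force: [-0.0, -0.7, 0.1]
opening: 0.085
grip_force: 0.0
```

Emit:
drive_tool(rows=[[[-0.03,0,0],0],[[-0.04,0,0],0],[[-0.04,0,0],0],[[-0.03,0,0],0],[[0,0,0],0]], jaw=1)

```text
t: 9.8
tool_pos: [0.5266, -0.0712, 0.3045]
tool_rot: [2.349, 2.084, -0.0]
contact_force: [0.1, -0.2, -0.3]
opening: 0.0118
grip_force: 0.0
```

Run:
```python
from h import *
d=snap('side','s5.png');t=snap('top','t5.png')
o=ctrl.get_obs();M=Ro.from_rotvec(o['tool_rot']).as_matrix();print(o['t'],o['tool_pos'],np.arctan2(M[1,0],M[0,0]),o['contact_force'],o['opening'])
out=np.zeros((480,800,3),np.uint8);a=cv2.resize(d['image'][160:280,270:370],(400,480),interpolation=2);b=cv2.resize(t['image'][170:290,200:300],(400,480),interpolation=2);out[:,:400]=a;out[:,400:]=b
cv2.imwrite('pics/z5.png',out)
```

```text
9.9 [ 0.52689148 -0.06865906  0.30426633] 1.4543493145550446 [0.68838018 0.30388727 0.11207628] 0.00028521906881766627
```

View pics/z5.png

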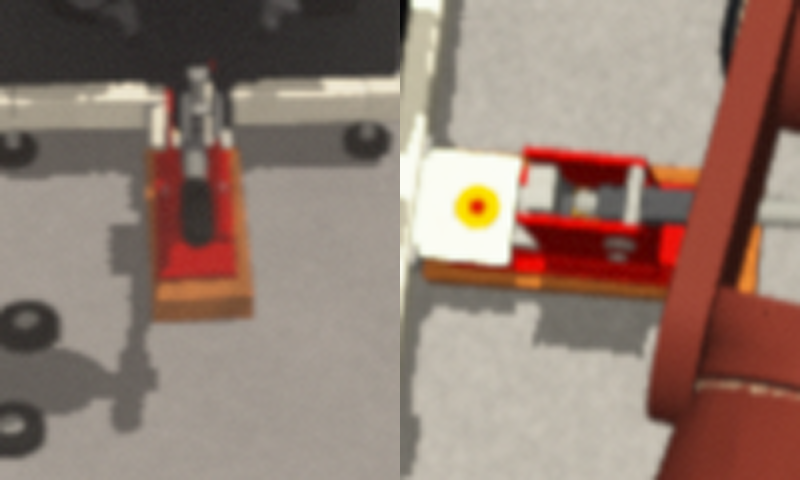

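The jack stands on the block and everything else is in place. In the top view the plate front corner is at (231,207) and the mark at (219,222). In the side view the handle end is at (319,221).

Run:
```python
from h import *
d=load('s5.png');t=load('t5.png');S=lambda x,y:np.array((270+x/4-.4,160+y/4-.4));T=lambda x,y:np.array((200+(x-400)/4-.4,170+y/4-.4))
u=np.array([np.cos(1.455),np.sin(1.455)]);n=np.array([-u[1],u[0]])
rel=lambda X:((X[:2]-[.552,.162])@np.c_[u,n]).round(4)
print('plates front',rel(atz(t,T(525,148),.157)),rel(atz(t,T(516,218),.157)),'rear',rel(atz(t,T(645,159),.157)),'mark',rel(atz(t,T(476,207),.069)))
print('handle end',rel(atz(d,S(197,240),.1785+.005)),'mid',rel(atz(d,S(198,210),.165)))
print('base rear',rel(atz(d,S(160,275),.025)),rel(atz(d,S(237,277),.025)))
print(ctrl.finger_overhang)
tgt=np.array([.552,.162])-.2475*u;print(tgt)
q=rows((*tgt,.262),1.455,4)
```

```text
plates front [-0.0384 -0.019 ] [-0.0379  0.0178] rear [-0.1007 -0.0187] mark [-0.      0.0001]
handle end [-0.287   0.0036] mid [-0.2308  0.0011]
base rear [-0.1266  0.0277] [-0.1321 -0.0297]
0.0726
[ 0.52340441 -0.08384252]
[[[-0.0039,-0.0004,0.0106],-0.0],[[-0.0039,-0.0004,0.0106],-0.0],[[-0.0038,-0.0004,0.0105],-0.0],[[-0.0039,-0.0005,0.0106],-0.001]]
```

Emit:
drive_tool(rows=[[[-0.004,-0.001,0.0105],0],[[-0.004,-0.0005,0.0105],0],[[-0.004,-0.0005,0.0105],0],[[-0.004,0,0.0105],0],[[0,0,0],0]])

```text
t: 10.4
tool_pos: [0.5219, -0.0838, 0.2587]
tool_rot: [-2.343, -2.087, 0.004]
contact_force: [-0.2, 0.1, 0.3]
opening: -0.0001
grip_force: 0.0
```

Emit:
drive_tool(rows=[[[-0.001,0,0.01],0],[[-0.0015,0,0.01],0],[[-0.0015,0,0.01],0],[[-0.0015,0,0.01],0],[[-0.001,0,0.01],0],[[0,0,0],0]])

```text
t: 11.0
tool_pos: [0.522, -0.0909, 0.2105]
tool_rot: [-2.346, -2.09, 0.002]
contact_force: [-1.2, -2.7, 4.7]
opening: 0.0002
grip_force: 2.4
```

Emit:
drive_tool(rows=[[[0,0,0.01],0],[[0.001,0,0.01],0],[[0.0015,0,0.01],0],[[0.0015,0,0.01],0],[[0,0,0],0]])

```text
t: 11.5
tool_pos: [0.5255, -0.089, 0.175]
tool_rot: [2.338, 2.083, 0.003]
contact_force: [2.3, -9.6, 12.5]
opening: -0.0003
grip_force: 7.0
```

Emit:
drive_tool(rows=[[[0.001,0,0.005],0],[[0.0005,0,0.003],0],[[0,0,0.002],0],[[0,0,0],0]])

```text
t: 11.9
tool_pos: [0.5258, -0.0877, 0.1658]
tool_rot: [2.337, 2.083, 0.002]
contact_force: [0.0, -10.1, 13.2]
opening: -0.0001
grip_force: 7.3
```

Emit:
drive_tool(rows=[[[-0.0015,0,0.001],0],[[-0.0015,0,0.002],0],[[-0.001,0,0.002],0],[[0,0,0],0]])

```text
t: 12.3
tool_pos: [0.5258, -0.0884, 0.1612]
tool_rot: [2.343, 2.086, 0.013]
contact_force: [1.2, 4.3, 16.8]
opening: 0.0003
grip_force: 7.4
```

Run:
```python
from h import *
o=ctrl.get_obs();print(o['t'],o['tool_pos'],o['contact_force'])
d=snap('side','s6.png');t=snap('top','t6.png')
out=np.zeros((480,800,3),np.uint8);a=cv2.resize(d['image'][150:270,270:370],(400,480),interpolation=2);b=cv2.resize(t['image'][170:290,200:300],(400,480),interpolation=2);out[:,:400]=a;out[:,400:]=b
cv2.imwrite('pics/z6.png',out)
```

```text
12.3 [ 0.52578686 -0.08840731  0.16118978] [ 1.18774663  4.262071   16.8131089 ]
```

View pics/z6.png

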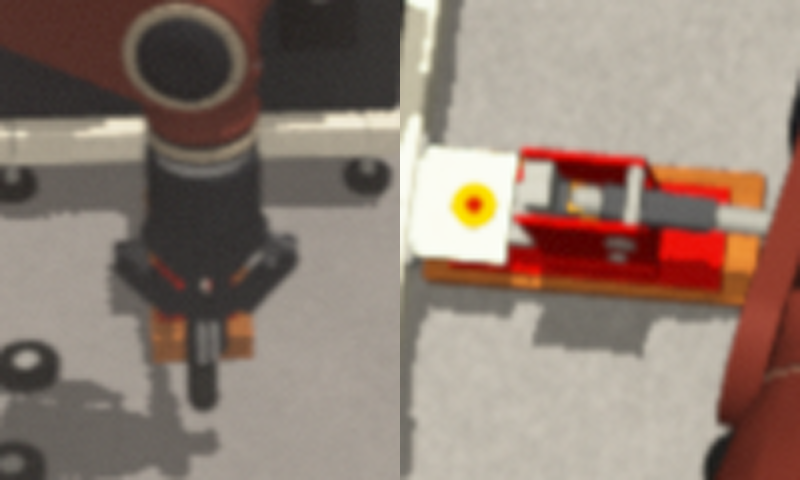

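The handle is almost down and the unit's front has started to rise, while the jack plates at (231,208) have stayed put. Now I'll release it fully and make the second stroke.

Emit:
drive_tool(rows=[[[0,0,0.0015],0],[[0,0,0.0015],0],[[0,0,0],0]])

```text
t: 12.7
tool_pos: [0.5259, -0.088, 0.1583]
tool_rot: [2.343, 2.087, 0.014]
contact_force: [1.8, 4.4, 16.9]
opening: 0.0004
grip_force: 7.3
```

Emit:
drive_tool(rows=[[[-0.001,0,-0.005],0],[[-0.001,0,-0.015],0],[[-0.001,0,-0.015],0],[[-0.001,0,-0.015],0],[[0,0,-0.015],0],[[0.001,0,-0.015],0],[[0.001,0,-0.012],0],[[0.002,0,-0.012],0],[[0,0,0],0],[[0,0,0],0]])

```text
t: 13.7
tool_pos: [0.5224, -0.089, 0.2574]
tool_rot: [2.345, 2.09, -0.001]
contact_force: [0.5, 0.1, 1.0]
opening: 0.0003
grip_force: 0.7
```

Run:
```python
from h import *
o=ctrl.get_obs();print(o['t'],o['tool_pos'],o['contact_force'])
u=np.array([np.cos(1.455),np.sin(1.455)]);n=np.array([-u[1],u[0]])
print((np.array(o['tool_pos'])[:2]-[.552,.162])@np.c_[u,n])
```

```text
13.7 [ 0.52242826 -0.08900098  0.25741512] [0.5367038  0.12503102 0.99751736]
[-0.2527367   0.00037362]
```

Emit:
drive_tool(rows=[[[0.001,0,-0.008],0],[[0,0,0],0],[[0,0,0],0]])

```text
t: 14.0
tool_pos: [0.5225, -0.088, 0.2654]
tool_rot: [-2.345, -2.09, 0.0]
contact_force: [-1.1, 0.1, -1.0]
opening: -0.0001
grip_force: 0.0
```

Emit:
drive_tool(rows=[[[-0.001,0,0.01],0],[[-0.001,0,0.01],0],[[-0.001,0,0.01],0],[[-0.001,0,0.01],0],[[-0.001,0,0.01],0],[[0,0,0.01],0],[[0,0,0.01],0],[[0.0005,0,0.01],0],[[0.0005,0,0.01],0],[[0,0,0],0]])

```text
t: 15.0
tool_pos: [0.5234, -0.0957, 0.1819]
tool_rot: [2.339, 2.086, -0.009]
contact_force: [-16.3, -9.3, 35.8]
opening: -0.0003
grip_force: 18.2
```

Run:
```python
from h import *
o=ctrl.get_obs();print(o['t'],o['tool_pos'],o['contact_force'],o['wrist_torque'])
d=snap('side','s7.png');t=snap('top','t7.png')
out=np.zeros((480,800,3),np.uint8);a=cv2.resize(d['image'][150:270,270:370],(400,480),interpolation=2);b=cv2.resize(t['image'][170:290,200:300],(400,480),interpolation=2);out[:,:400]=a;out[:,400:]=b
cv2.imwrite('pics/z7.png',out)
```

```text
15.0 [ 0.52344091 -0.09570988  0.18187167] [-16.31374403  -9.33062645  35.80233655] [-1.38301927  3.02115273  0.05081325]
```

View pics/z7.png

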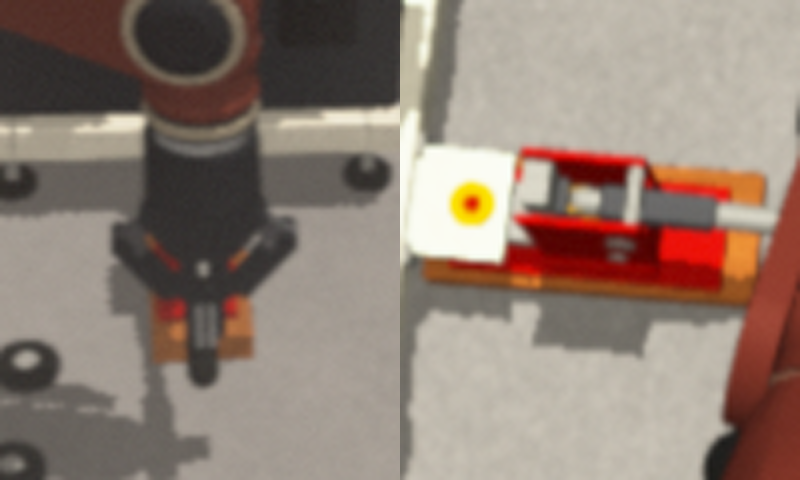

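The view shows the fingers still on the black grip and the jack unmoved, with the handle most of the way down. I'll let it settle, backing off 1 mm.

Emit:
drive_tool(rows=[[[0,0,-0.001],0],[[0,0,0],0],[[0,0,0],0]])

```text
t: 15.4
tool_pos: [0.5234, -0.0958, 0.1835]
tool_rot: [2.339, 2.085, -0.009]
contact_force: [-15.5, -7.7, 32.8]
opening: -0.0001
grip_force: 17.1
```

```bash
cat >> h.py <<'E'
def shift(f0,f1,box):
    """subpixel displacement of patch box=(x0,x1,y0,y1) from f0 to f1 (ECC translation)"""
    x0,x1,y0,y1=box
    a=cv2.cvtColor(load(f0)['image'],6)[y0:y1,x0:x1].astype(np.float32);b=cv2.cvtColor(load(f1)['image'],6)[y0:y1,x0:x1].astype(np.float32)
    W=np.eye(2,3,dtype=np.float32)
    c,W=cv2.findTransformECC(a,b,W,cv2.MOTION_TRANSLATION,(3,200,1e-5),None,3); return W[:,2].round(2).tolist(),round(c,3)
u=np.array([np.cos(1.455),np.sin(1.455)]);n=np.array([-u[1],u[0]]);mk=np.array([.552,.162])
E
cat > lift.py <<'E'
from h import *; import sys
d=load('s5.png');t=load('t5.png')
for nm,l in(('foot_a',.145),('foot_b',-.145)):
    c=np.r_[mk+u*.055+n*l,.012]; p,q=proj(d,[c,c+[0,0,.01]]);x,y=p.round().astype(int);print(nm,p.round(1),'px per 10mm',(q-p).round(2))
    for f in sys.argv[1:]: print('  ',f,shift('side0.png','s%s.png'%f,(x-9,x+10,y-10,y+9)))
c=np.r_[mk,.069];p,q=proj(t,[c,c+[0,0,.01]]);print('mark per10',(q-p).round(2))
for f in sys.argv[1:]:print('  mark',shift('top0.png' if 0 else 't5.png','t%s.png'%f,(209,229,213,232)))
for f in sys.argv[1:]:print('  plates/base rear',shift('t5.png','t%s.png'%f,(226,264,203,212)),'block',shift('t5.png','t%s.png'%f,(205,228,235,248)))
E
python3 lift.py 5 6 7
```

```text
foot_a [272.3 197.5] px per 10mm [-0.2  -2.49]
   5 ([0.009999999776482582, 0.009999999776482582], 1.0)
   6 ([-0.11999999731779099, -0.8799999952316284], 0.981)
   7 ([-0.20000000298023224, -1.5800000429153442], 0.965)
foot_b [361.3 194.6] px per 10mm [ 0.1 -2.5]
   5 ([-0.009999999776482582, 0.009999999776482582], 1.0)
   6 ([0.019999999552965164, -0.8799999952316284], 0.992)
   7 ([-0.03999999910593033, -1.5800000429153442], 0.982)
mark per10 [-0.78 -0.78]
  mark ([-0.0, -0.0], 1.0)
  mark ([-0.8399999737739563, -0.5199999809265137], 0.994)
  mark ([-1.3600000143051147, -0.7200000286102295], 0.786)
  plates/base rear ([0.0, -0.0], 1.0) block ([-0.0, 0.0], 1.0)
  plates/base rear ([-0.07999999821186066, -0.17000000178813934], 0.952) block ([-0.07999999821186066, -0.4000000059604645], 0.901)
  plates/base rear ([-0.15000000596046448, -0.2199999988079071], 0.92) block ([-1.090000033378601, -0.7900000214576721], 0.863)
```

Emit:
drive_tool(rows=[[[0,0,-0.004],0],[[0,0,-0.004],0],[[0,0,0],0],[[0,0,0],0]])

```text
t: 15.8
tool_pos: [0.5232, -0.0959, 0.1903]
tool_rot: [2.339, 2.084, -0.009]
contact_force: [-11.5, -10.3, 26.8]
opening: 0.0001
grip_force: 13.6
```

Emit:
drive_tool(rows=[[[0,0,-0.005],0],[[0,0,-0.005],0],[[0,0,0],0],[[0,0,0],0]])

```text
t: 16.2
tool_pos: [0.5233, -0.0948, 0.1974]
tool_rot: [2.34, 2.084, -0.003]
contact_force: [-3.2, -8.5, 12.4]
opening: -0.0004
grip_force: 6.0
```

Emit:
drive_tool(rows=[[[-0.002,-0.001,0.002],0],[[-0.0005,-0.0005,0.003],0],[[0,0,0.003],0],[[0,0,0.003],0],[[0,0,0],0]])

```text
t: 16.7
tool_pos: [0.5228, -0.0953, 0.1864]
tool_rot: [2.341, 2.085, 0.006]
contact_force: [2.2, -1.3, 11.9]
opening: -0.0
grip_force: 6.1
```

Emit:
drive_tool(rows=[[[0,0,0.003],0],[[0,0,0.003],0],[[0,0,0.003],0],[[0,0,0],0],[[0,0,0],0]])

```text
t: 17.2
tool_pos: [0.5229, -0.0949, 0.1777]
tool_rot: [2.341, 2.086, 0.007]
contact_force: [1.9, 0.1, 13.0]
opening: -0.0002
grip_force: 6.1
```

Emit:
drive_tool(rows=[[[0,0,0.003],0],[[0,0,0.003],0],[[0,0,0.003],0],[[0,0,0.003],0],[[0,0,0.003],0],[[0,0,0],0],[[0,0,0],0]])

```text
t: 17.9
tool_pos: [0.5231, -0.0936, 0.1629]
tool_rot: [2.343, 2.087, 0.011]
contact_force: [0.6, 5.4, 15.4]
opening: -0.0001
grip_force: 6.6
```

Emit:
drive_tool(rows=[[[0,0,0.002],0],[[0,0,0.002],0],[[0,0,0.002],0],[[0,0,0],0],[[0,0,0],0]])

```text
t: 18.4
tool_pos: [0.5231, -0.0934, 0.1572]
tool_rot: [2.344, 2.087, 0.011]
contact_force: [0.7, 5.9, 16.2]
opening: -0.0003
grip_force: 7.1
```

Emit:
drive_tool(rows=[[[0.001,0,0.0015],0],[[0,0,0.0015],0],[[0,0,0],0],[[0,0,0],0]])

```text
t: 18.8
tool_pos: [0.5232, -0.0927, 0.1543]
tool_rot: [2.343, 2.087, 0.01]
contact_force: [0.5, 5.4, 17.8]
opening: 0.0001
grip_force: 7.4
```

```bash
python3 - <<'E'
from h import *
snap('side','s8.png');snap('top','t8.png');o=ctrl.get_obs();print(o['tool_pos'],o['contact_force'])
E
python3 lift.py 6 8
```

```text
[ 0.52324116 -0.09267874  0.15433502] [ 0.90500193  5.98385877 17.22404478]
foot_a [272.3 197.5] px per 10mm [-0.2  -2.49]
   6 ([-0.11999999731779099, -0.8799999952316284], 0.981)
   8 ([-0.1899999976158142, -3.259999990463257], 0.823)
foot_b [361.3 194.6] px per 10mm [ 0.1 -2.5]
   6 ([0.019999999552965164, -0.8799999952316284], 0.992)
   8 ([-0.14000000059604645, -3.1700000762939453], 0.919)
mark per10 [-0.78 -0.78]
  mark ([-0.8399999737739563, -0.5199999809265137], 0.994)
  mark ([-2.819999933242798, -1.5399999618530273], 0.993)
  plates/base rear ([-0.07999999821186066, -0.17000000178813934], 0.952) block ([-0.07999999821186066, -0.4000000059604645], 0.901)
  plates/base rear ([0.5799999833106995, -0.18000000715255737], 0.848) block ([6.639999866485596, -3.609999895095825], 0.856)
```

Emit:
drive_tool(rows=[[[0.0005,0,0.0015],0],[[0,0,0.0015],0],[[0,0,0],0],[[0,0,0],0]])

```text
t: 19.3
tool_pos: [0.5235, -0.0924, 0.1528]
tool_rot: [2.343, 2.087, 0.01]
contact_force: [-3.9, 6.6, 25.1]
opening: -0.0002
grip_force: 10.9
```

Emit:
drive_tool(rows=[[[0.0005,0,0.001],0],[[0,0,0.001],0],[[0,0,0],0],[[0,0,0],0]])

```text
t: 19.7
tool_pos: [0.5238, -0.0922, 0.1522]
tool_rot: [2.343, 2.087, 0.009]
contact_force: [-7.9, 5.9, 31.9]
opening: -0.0004
grip_force: 14.1
```

Emit:
drive_tool(rows=[[[0,-0.001,-0.0005],0],[[0,0,0],0],[[0,0,0],0]])

```text
t: 20.0
tool_pos: [0.5234, -0.0922, 0.1525]
tool_rot: [2.341, 2.086, 0.011]
contact_force: [-3.6, 5.8, 28.4]
opening: -0.0003
grip_force: 12.5
```

```bash
cat > lift2.py <<'E'
from h import *; import sys
d=snap('side','s%s.png'%sys.argv[1]);snap('top','t%s.png'%sys.argv[1])
o=ctrl.get_obs();print(o['t'],o['tool_pos'],o['contact_force'])
d0=load('side0.png');g=lambda D:cv2.cvtColor(D['image'],6).astype(np.float32)
P0=np.r_[mk+u*.034,0];N=np.r_[u,0]
piv=np.r_[mk+u*(.064+.256),0]
def pred(px,foot):
    c,r=ray(d0,px);X=c+r*((P0-c)@N)/(r@N);ax=np.r_[n,0]
    Y=Ro.from_rotvec(ax*foot/.256).apply(X-piv)+piv; a,b=proj(d0,[X,Y]);return (b-a)
for nm,(x0,x1,y0,y1) in dict(beamR=(338,372,172,202),beamL=(264,288,176,204),panelR=(338,372,130,180),drumR=(345,375,60,100),beamRtop=(342,370,176,190)).items():
    T=g(d0)[y0:y1,x0:x1];S=g(d)[y0-12:y1+12,x0-12:x1+12]
    m=cv2.matchTemplate(S,T,cv2.TM_CCOEFF_NORMED);_,v,_,p=cv2.minMaxLoc(m)
    W=np.eye(2,3,dtype=np.float32);W[:,2]=p
    try:c,W=cv2.findTransformECC(T,S,W,cv2.MOTION_TRANSLATION,(3,200,1e-5),None,3)
    except cv2.error:c=0
    mv=W[:,2]-12; pr=pred(((x0+x1)/2,(y0+y1)/2),.010)
    print(nm,round(float(c),3),mv.round(2),'pred/10mm',pr.round(2),'foot mm',round(float(10*mv[1]/pr[1]),1))
E
python3 lift2.py 9; python3 lift.py 9 | head -5
```

```text
20.1 [ 0.52336061 -0.09218087  0.15248323] [-4.06046358  5.44518689 28.02460753]
beamR 0.992 [ 0.   -4.45] pred/10mm [ 0.02 -3.32] foot mm 13.4
beamL 0.988 [ 0.04 -4.42] pred/10mm [-0.19 -3.31] foot mm 13.4
panelR 0.963 [-0.27 -5.19] pred/10mm [-0.12 -4.31] foot mm 12.1
drumR 0.992 [-0.36 -3.67] pred/10mm [-0.47 -6.01] foot mm 6.1
beamRtop 0.996 [-0.69 -4.48] pred/10mm [ 0.   -3.45] foot mm 13.0
foot_a [272.3 197.5] px per 10mm [-0.2  -2.49]
   9 ([-0.18000000715255737, -3.319999933242798], 0.804)
foot_b [361.3 194.6] px per 10mm [ 0.1 -2.5]
   9 ([-0.17000000178813934, -3.25], 0.904)
mark per10 [-0.78 -0.78]
```

Emit:
drive_tool(rows=[[[0,0,-0.0007],0],[[0,0,0],0],[[0,0,0],0],[[0,0,0],0],[[0,0,0],0]])

```text
t: 20.6
tool_pos: [0.5233, -0.0922, 0.1527]
tool_rot: [2.341, 2.086, 0.011]
contact_force: [-2.1, 4.9, 25.9]
opening: -0.0001
grip_force: 11.5
```

```bash
python3 lift2.py 10
python3 - <<'E'
from h import *
def tm(f0,f1,b,k=8):
    x0,x1,y0,y1=b;T=load(f0)['image'][y0:y1,x0:x1];S=load(f1)['image'][y0-k:y1+k,x0-k:x1+k]
    m=cv2.matchTemplate(S,T,cv2.TM_CCOEFF_NORMED);_,v,_,p=cv2.minMaxLoc(m);return np.array(p)-k,round(v,3)
for b in[(229,264,205,212),(230,262,224,240),(240,270,226,244),(226,236,222,240),(232,290,238,248)]:print('jack/block',b,tm('t5.png','t10.png',b))
for nm,b in dict(bottle=(400,432,234,290),beaker=(385,411,208,246),pad1=(268,287,233,250),pad2=(262,284,259,276)).items():print(nm,tm('side0.png','s10.png',b))
E
```

```text
20.7 [ 0.52329454 -0.09219851  0.15273784] [-2.99094384  5.32685442 25.62536651]
beamR 0.992 [ 0.01 -4.46] pred/10mm [ 0.02 -3.32] foot mm 13.4
beamL 0.988 [ 0.05 -4.4 ] pred/10mm [-0.19 -3.31] foot mm 13.3
panelR 0.963 [-0.26 -5.21] pred/10mm [-0.12 -4.31] foot mm 12.1
drumR 0.993 [-0.38 -3.68] pred/10mm [-0.47 -6.01] foot mm 6.1
beamRtop 0.996 [-0.64 -4.5 ] pred/10mm [ 0.   -3.45] foot mm 13.1
jack/block (229, 264, 205, 212) (array([1, 0]), 0.892)
jack/block (230, 262, 224, 240) (array([0, 0]), 0.908)
jack/block (240, 270, 226, 244) (array([0, 0]), 0.944)
jack/block (226, 236, 222, 240) (array([-3, -1]), 0.84)
jack/block (232, 290, 238, 248) (array([-3,  0]), 0.722)
bottle (array([0, 0]), 0.999)
beaker (array([0, 0]), 0.996)
pad1 (array([0, 0]), 0.902)
pad2 (array([1, 0]), 0.864)
```

The feet are about 13 mm clear by image measurement, the handle is at its stop, and the jack and bystanders haven't moved, so I'm handing it in.

```bash
python3 -c "
from station import ctrl
print(ctrl.finish_job())"
```

```text
the job is handed in; nothing more can be done
None
```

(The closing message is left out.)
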